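# Fill the empty cells of the covered sample crate

## Task

Two of the four cells of the grey sample crate are still empty, but sprung flaps hide which, so they can only be found by feeling down through the flaps. Put the two jars from the bench upright into them, one in each, and push each jar right down until it stands on the crate's floor and the flaps close above it. Leave the bottles and the beaker standing where they are.

Things in the scene. Friction and masses are not known exactly. Their poses are not given: they have to be found in the camera images.
- crate: Grey plastic crate fixed to the bench (it cannot move), 126 mm along its x, 126 along its y, 92 high. Origin: centre of its underside, z up. Its top is a grid of 2 x 2 square cells, 54 mm inside, 6 mm walls between: cell centres at x = -30 or +30 mm and y = -30 or +30 mm in this frame.
- crate_top (a point): Centre of the crate's top face, 92 mm above its underside. Each cell is closed flush with the top by two black flaps 25 mm long, hinged on the cell's two walls across the crate's x and meeting in the middle. They give way downward against a weak spring (about 2 N in all) and spring shut again; they may grip a jar lightly when it is part-way in, until its cap is pressed.
- crate_floor (a point): Centre of the crate at the height of the cells' floor, 6 mm above its underside. In two cells, differently each time, a jar like the two on the bench already stands on this floor, its top 34 mm below the crate's top: a closed gripper pushed down through the middle of the flaps meets it there. In the other two there is nothing down to the floor; feeling 40 mm deep tells.
- jar_a_mid (a point): Sample jar to be put away: plain cylinder 42 mm in diameter and 52 mm high, white body with a grey screw cap of the same diameter, about 60 to 130 g, standing upright loose on the bench. This point is its centre, 26 mm above its underside; z is its axis.
- jar_b_mid (a point): Sample jar to be put away: plain cylinder 42 mm in diameter and 52 mm high, white body with a grey screw cap of the same diameter, about 60 to 130 g, standing upright loose on the bench. This point is its centre, 26 mm above its underside; z is its axis. Same as the other jar; either may go into either empty cell.
- wash_bottle: Bystander: white wash bottle with a bent spout, 68 mm in diameter, 208 mm high over the spout, loose. Origin at the centre of its underside.
- beaker: Bystander: glass beaker, 72 mm in diameter, 95 mm high, loose. Origin at the centre of its underside.
- reagent: Bystander: amber glass bottle with a black cap, 56 mm in diameter, 120 mm high, loose. Origin at the centre of its underside.
Things that resemble listed ones, but are neither listed nor needed, are in the scene too. Leave any green look-alike of the part that bears jar_a_mid alone.

How it is judged:
At the end, for the whole second after the job is handed in: Both jars stand upright (within about 8 degrees) and at rest on the floor of cells of the crate, below the flaps: each centre 25 to 37 mm above the crate's underside (32 mm when home), within the crate's outline (z of jar_a_mid in the frame of crate between 0.025 and 0.037 m and x of jar_a_mid in the frame of crate between -0.06 and 0.06 m and y of jar_a_mid in the frame of crate between -0.06 and 0.06 m and angle between each of jar_a_mid, jar_b_mid's own z axis and vertical below 0.15 rad and linear speed of each of jar_a, jar_b below 0.02 m/s and z of jar_b_mid in the frame of crate between 0.025 and 0.037 m and x of jar_b_mid in the frame of crate between -0.06 and 0.06 m and y of jar_b_mid in the frame of crate between -0.06 and 0.06 m); the robot touches nothing.
It fails at once if a bottle or the beaker is moved more than 3 cm or tipped over (distance of any of wash_bottle, beaker, reagent from where it was at the start of the episode above 0.03 m or angle between any of wash_bottle, beaker, reagent's own z axis and vertical above 0.5 rad).
It also fails if it takes over 72 s, if anything falls off the work surface, if the arm or the gripper's body presses on something with over 40 N, if the wrist force passes 120 N, or if a joint passes its speed limit or range.

## Robot

A 6-joint arm with a two-finger parallel gripper is mounted at the origin on the work surface. World frame = base frame: x ahead of the robot, y to its left, z up, the work surface at z = 0. Lengths are in m, angles in rad, forces in N, time in s.
With the tool pointing down it reaches from about 0.225 to 0.725 m from the base axis. Payload 3.1 kg.
Tool frame: the origin (TCP) lies at the very end of the fingers, on their centre line; the grasp point (between the pads) lies 19 mm behind it (arm.grip_point_offset is the distance from the TCP to the grasp point, in m); z points along the fingers, x is the direction in which the jaws open and shut, and the axes are right-handed (so a half turn about z gives the same grasp; the last joint's range is limited). The gripper opens to 85 mm and grips with 20 to 120 N. Pads are 22 mm wide; open, the fingers measure 114 mm over their backs; the gripper's body (76 mm by 85 mm) begins 54 mm behind the grasp point. The pads swing forward as they close: fully open they stand 13 mm farther back than shut.
Start: joints at [-1.44, 0.048, 0.099, 1.622, 0, 1.443], TCP at [0.134, -0.508, 0.231] pointing down, gripper open.
Joint ranges: [-2.91, 2.91], [-0.99, 1.94], [-1.21, 1.42], [-2.12, 2.29], [-1.49, 1.47], [-3.14, 3.14]. Speed limits (rad/s): [2.79, 2.79, 3.14, 3.14, 3.14, 3.14].

## Interface

Orientations are given as [roll, pitch, yaw] about the fixed x, y, z axes, in that order (R = Rz(yaw) Ry(pitch) Rx(roll)).
In Python, from rig import arm gives the robot as it stands.
- The arm moves only by the tool arm_command, never from a script. Its argument "moves" is a list of rows, each a list of 7 numbers: the turn, a rotation vector about the tool's x, y, z in degrees, then the shift along the tool's x, y, z in mm, then the opening, from 0 (shut) to 1 (fully open). A call has 1 to 12 rows; each row is the pose to reach, as a shift and turn from the pose measured when the call began, along the tool's axes at that moment; what a row does not reach only later rows make up. A row lasts 1/8 s, in which the tool goes at most 62.5 mm and 10.7 degrees, less where a joint would pass 70% of its speed; a pose out of reach is approached as far as the arm can. A call with a gripper value outside its range is refused whole. The fingers move at their own pace and stop on an object; the grip force is fixed at half the most. Time passes only in rows, so rows that repeat a pose let the fingers close. It gives the time, the measured TCP pose, the force and the opening at its end, in the units of the state.
- arm.get_obs(): the state, without advancing time (a new reading comes with each control period).
- arm.camera(name): name is "scene" or "top" or "wrist"; returns the picture (420x560x3 uint8, red, green, blue); there is no depth.
- arm.get_calibration(name): a dict with "K" (3x3 intrinsics, pixels), "T" (4x4, takes a point from camera to world coordinates). Camera axes: x right, y up, looking along -z (the intrinsics and any distortion apply to the point x, -y, -z); pixel columns grow to the right and rows downward; lengths in m; the calibration is good to about 2 mm. A picture is of the moment at which its call begins: read the wrist's pose just before it. get_calibration takes no time and is no camera call; for the wrist camera it gives the pose at the moment of the call.
- arm.sign_off(): hands the job in, once; it reports no verdict.
The state is a dict: "time": time; "joint_positions": joint angles; "joint_velocities": joint speeds; "joint_torque": joint torques, N m; "tool_pos": TCP position; "ee_rot": TCP orientation; "force": force on the tool from outside, world axes, zero at the start; "moment": the same for the moment, N m; "width": finger opening in m.
Only numpy, scipy, OpenCV 4.12 (cv2) and the standard library are available. Lean on these libraries where they do the work, as an engineer would, in place of code of your own. Each camera call takes 0.05 s, during which the arm holds its last target.

## Working session

There is one attempt and no reset: what is moved stays moved. The work goes in short steps, Python scripts to look and compute and a tool call to move; the robot and the scene stay as the last step left them, time stands still between calls to the robot, and variables do not carry over. Pictures are saved under pics/ and viewed, and the job is handed in when it is done.

Besides the shell and the picture viewer there is one more tool, called after "Emit:" as a command line: name --pt "numbers of a row" for each row, then --argument value for the rest. arm_command: Moves the arm, as the interface text tells. Its arguments: {"type":"object","properties":{"moves":{"type":"array"}},"required":["moves"]}

```bash
mkdir -p pics; python3 - <<'E'
from rig import arm
import cv2
o=arm.get_obs();print(o)
for n in("scene","top"):
    cv2.imwrite(f"pics/{n}0.png",cv2.cvtColor(arm.camera(n),cv2.COLOR_RGB2BGR));c=arm.get_calibration(n);print(n,c)
E
```

```text
{'time': 0.0, 'joint_positions': array([-1.43982525e+00,  4.87894795e-02,  9.75966163e-02,  1.62200196e+00,
       -3.21875387e-07,  1.44299907e+00]), 'joint_velocities': array([ 0.00152202, -0.00011316, -0.00033418,  0.00034178, -0.00020639,
        0.00105183]), 'joint_torque': array([ 8.02951536e-05, -3.38775980e+01,  3.20018935e+01,  2.01460125e-02,
       -1.20716636e-04,  1.84786543e-06]), 'tool_pos': array([ 0.13425099, -0.50691305,  0.23009641]), 'ee_rot': array([-3.14128729e+00,  2.37897467e-03, -1.31202764e+00]), 'force': array([ 0.0157661 , -0.07508296, -0.02802182]), 'moment': array([ 0.0259338 ,  0.03404764, -0.01234232]), 'width': 0.08543220769347942}
scene {'K': array([[451.77136875,   0.        , 276.71008525],
       [  0.        , 451.77136875, 207.03379387],
       [  0.        ,   0.        ,   1.        ]]), 'T': array([[ 0.79362488, -0.38260999,  0.47304243,  1.05320277],
       [ 0.60825293,  0.48144289, -0.63106348, -0.77898932],
       [ 0.01370827,  0.78855712,  0.61480871,  0.78073035],
       [ 0.        ,  0.        ,  0.        ,  1.        ]])}
top {'K': array([[425.59435184,   0.        , 280.53363444],
       [  0.        , 425.59435184, 209.37659966],
       [  0.        ,   0.        ,   1.        ]]), 'T': array([[-2.79982667e-02,  9.82753696e-01, -1.82787498e-01,
         3.48769854e-01],
       [-9.99607954e-01, -2.74914707e-02,  5.30641165e-03,
        -2.26306955e-02],
       [ 1.89798534e-04,  1.82864407e-01,  9.83138125e-01,
         1.03710018e+00],
       [ 0.00000000e+00,  0.00000000e+00,  0.00000000e+00,
         1.00000000e+00]])}
```

View pics/top0.png

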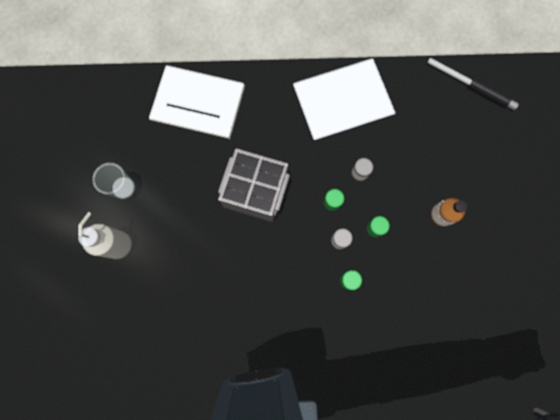

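View pics/scene0.png

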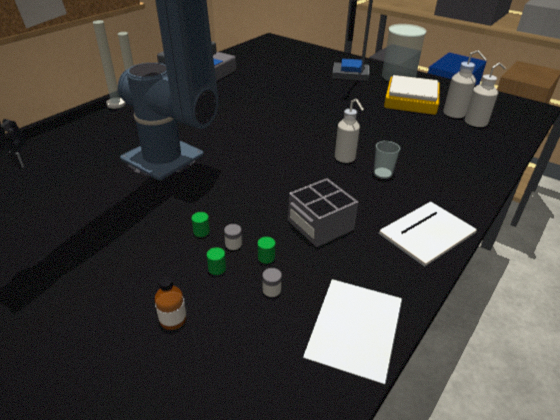

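The top view shows grey-capped white jars at (342,238) and (363,168). Green look-alikes are at (334,199), (379,226) and (352,280), the crate is at (254,183) and the amber bottle is at (450,211). The two grey-capped jars fit the description. Next I'll confirm them in a crop and measure.

```bash
cat > h.py <<'E'
import numpy as np
def ray(cal,uv,z):
    K,T=cal["K"],cal["T"]
    d=np.linalg.inv(K)@np.array([uv[0],uv[1],1.]);d=T[:3,:3]@np.array([d[0],-d[1],-d[2]])
    o=T[:3,3];return o+d*(z-o[2])/d[2]
def proj(cal,p):
    T=cal["T"];q=T[:3,:3].T@(np.array(p)-T[:3,3]);q=cal["K"]@np.array([q[0],-q[1],-q[2]]);return q[:2]/q[2]
E
python3 - <<'E'
import cv2,numpy as np
from rig import arm
from h import *
a=cv2.imread("pics/top0.png");b=cv2.imread("pics/scene0.png")
A=cv2.resize(a[130:310,200:400],None,fx=3,fy=3,interpolation=cv2.INTER_CUBIC)
cv2.imwrite("pics/croptop.png",A)
B=cv2.resize(b[160:320,180:380],None,fx=4,fy=3.75*4/3.75,interpolation=cv2.INTER_CUBIC)[:600]
cv2.imwrite("pics/cropsc.png",cv2.resize(B,(750,600)))
c=arm.get_calibration("top")
g=a.astype(int);sat=g.max(2)-g.min(2)
for n,(u,v) in dict(j1=(342,238),j2=(363,168)).items():
    w=g[v-20:v+20,u-20:u+20]; m=((w.min(2)>110)).astype(np.uint8)
    k,l,s,ce=cv2.connectedComponentsWithStats(m)
    for i in range(1,k):
        if s[i,4]>30:print(n,s[i],ce[i]+[u-20,v-20],ray(c,ce[i]+[u-20,v-20],.052))
E
```

```text
j1 [ 11  11  19  19 281] [342.23131673 237.74733096] [ 0.4608264  -0.16949519  0.052     ]
j2 [ 12  10  18  18 251] [363.50996016 166.53386454] [ 0.6308722  -0.22988738  0.052     ]
```

View pics/croptop.png

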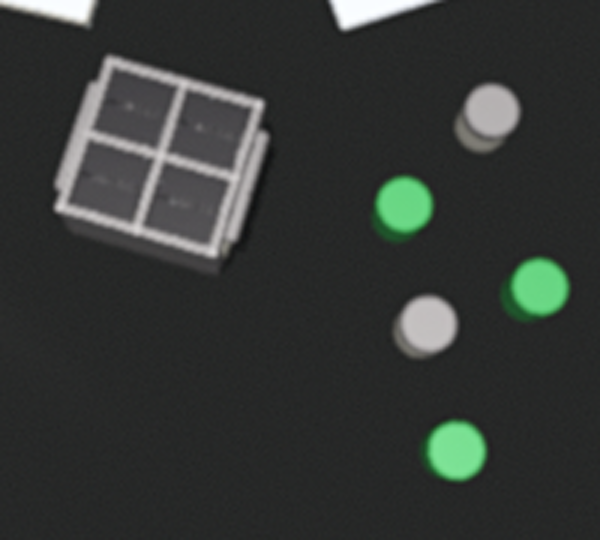

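View pics/cropsc.png

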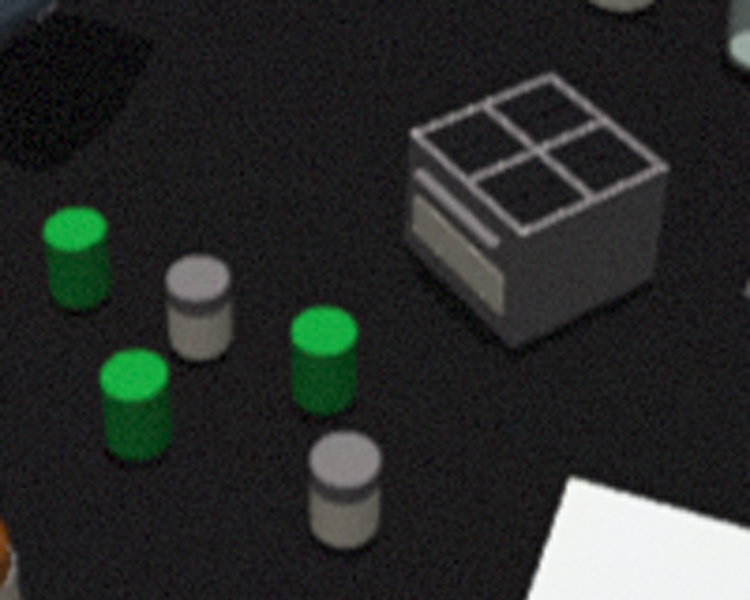

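The crop confirms it: the jars with white bodies and grey caps are at top-view pixels (342,238) and (363,167), and the three others nearby are all-green. Next I'll fix the crate pose and refine the jars using both views.

```bash
python3 - <<'E'
import cv2,numpy as np
from rig import arm
from h import *
ct,cs=arm.get_calibration("top"),arm.get_calibration("scene")
a=cv2.imread("pics/top0.png").astype(int);b=cv2.imread("pics/scene0.png").astype(int)
# scene caps
for n,(u,v) in dict(j1=(232,232),j2=(271,277)).items():
    w=b[v-14:v+14,u-14:u+14];m=(w.min(2)>75).astype(np.uint8)
    print(n);print(w.min(2)[::2,::2])
# crate rim grid lines in crop
w=a[140:225,210:300].min(2)
m=(w>105).astype(np.uint8)
k,l,s,ce=cv2.connectedComponentsWithStats(m)
for i in range(1,k):
    if s[i,4]>40:print(s[i],ce[i])
i=1+np.argmax(s[1:,4]);M=(l==i).astype(np.uint8)*255
cv2.imwrite("pics/rim.png",cv2.resize(M,None,fx=6,fy=6,interpolation=0))
for nm,p in dict(c1=(107,57),c2=(265,102),c3=(215,257),c4=(57,210),cen=(162,156)).items():
    print(nm,ray(ct,((p[0]+.5)/3-.5+200,(p[1]+.5)/3-.5+130),.092))
for nm,p in dict(c1=(552,74),c2=(667,167),c3=(523,234),c4=(412,131),cen=(540,151)).items():
    print(nm,ray(cs,((p[0]+.5)/3.75-.5+180,(p[1]+.5)/3.75-.5+160),.092))
for nm,p in dict(j1=(198,278),j2=(345,460)).items():
    print(nm,ray(cs,((p[0]+.5)/3.75-.5+180,(p[1]+.5)/3.75-.5+160),.052))
for nm,p in dict(g1=(404,205),g2=(540,287),g3=(457,450)).items():
    print(nm,ray(ct,((p[0]+.5)/3-.5+200,(p[1]+.5)/3-.5+130),.052))
E
```

```text
j1
[[ 27  27  21  18  25  23  26  25  25  26  21  25  21  17]
 [ 27  26  15  24  24  28  25  28  27  26  17  20  27  24]
 [ 24  27  28  25  25  28  20  21  27  20  22  24  26  33]
 [ 25  32  22  28  25  59  96  96  97  84  39  21  25  19]
 [ 25  25  22  18 103 130 129 129 131 125 126  62  21  24]
 [ 18  31  32  70 130 131 131 128 126 125 132 104  27  22]
 [ 24  21  25  78 132 131 127 129 128 127 132 102  29  30]
 [ 27  22  27  53 115 130 130 129 129 130 122  54  25  17]
 [ 29  32  28  30  56  99 106 114 107  97  53  38  34  27]
 [ 25  33  31  48  53  51  51  45  45  43  44  69  35  20]
 [ 21  25  23  43  85  69  57  55  58  61  71  74  37  25]
 [ 28  30  23  34  90  94  88  95  98  85  84  77  40  25]
 [ 14  24  23  36  89  93  95  92  94  87  84  79  34  23]
 [ 24  25  28  30  87  91  91  93  96  89  82  75  40  25]]
j2
[[ 27  21  18  22   9  17  17   9  13  25  27  27  28  28]
 [ 22  24  13  23  16  23  12  20  30  26  30  32  20  20]
 [ 21  28  21  21  29  27  33  50  46  32  23  22  25  29]
 [ 30  30  26  22  54 106 130 132 131 122  94  38  29  30]
 [ 23  24  28  57 126 126 132 1
[... 511 characters left out ...]
23  73  92  93  94  92  91  92  89  81  37  26]]
[   8    9   71   67 1467] [44.61826858 43.16223586]
c1 [0.67064058 0.07309213 0.092     ]
c2 [ 0.63112105 -0.04793379  0.092     ]
c3 [ 0.51142026 -0.00663063  0.092     ]
c4 [0.55080348 0.11191945 0.092     ]
cen [0.59062054 0.03186873 0.092     ]
c1 [0.55533481 0.10848328 0.092     ]
c2 [0.67496432 0.06344115 0.092     ]
c3 [ 0.63775672 -0.05532459  0.092     ]
c4 [ 0.51731956 -0.01017869  0.092     ]
cen [0.59859667 0.025393   0.092     ]
j1 [ 0.4724924  -0.18203026  0.052     ]
j2 [ 0.64485253 -0.24780533  0.052     ]
g1 [ 0.55573237 -0.15596359  0.052     ]
g2 [ 0.48750652 -0.25858187  0.052     ]
g3 [ 0.36410759 -0.18655825  0.052     ]
```

View pics/rim.png

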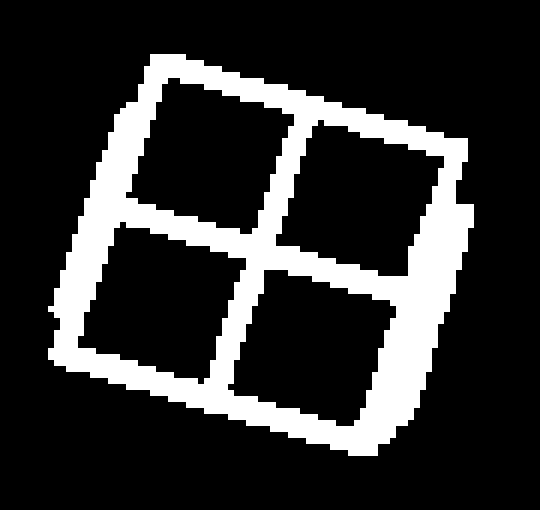

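```bash
python3 - <<'E'
import cv2,numpy as np
from rig import arm
from h import *
ct,cs=arm.get_calibration("top"),arm.get_calibration("scene")
b=cv2.imread("pics/scene0.png").astype(int);a=cv2.imread("pics/top0.png").astype(int)
for nm,p in dict(c1=(552,74),c2=(667,167),c3=(523,234),c4=(412,131),cen=(540,151)).items():
    print(nm,ray(cs,((p[0]+.5)/3.75-.5+180,(p[1]+.5)/4-.5+160),.092))
for n,(u,v) in dict(j1=(232,232),j2=(271,277)).items():
    w=b[v-14:v+14,u-14:u+14];m=(w.min(2)>100).astype(np.uint8);k,l,s,ce=cv2.connectedComponentsWithStats(m);i=1+np.argmax(s[1:,4]);print(n,ce[i]+[u-14,v-14],ray(cs,ce[i]+[u-14,v-14],.052))
# cell centres from dark holes in top view
w=a[140:225,210:300].min(2);m=(w<=105).astype(np.uint8)
k,l,s,ce=cv2.connectedComponentsWithStats(m,connectivity=4);P=[]
for i in range(1,k):
    if 200<s[i,4]<1500:
        p=ray(ct,ce[i]+[210,140],.092);P.append(p);print(s[i,4],ce[i]+[210,140],p)
P=np.array(P);print(P.mean(0))
E
```

```text
c1 [0.55213084 0.11351992 0.092     ]
c2 [0.6692024  0.07365556 0.092     ]
c3 [ 0.62967647 -0.04299155  0.092     ]
c4 [ 0.51166702 -0.00245207  0.092     ]
cen [0.59276889 0.03444281 0.092     ]
j1 [232.30534351 229.2519084 ] [ 0.46100397 -0.16968937  0.052     ]
j2 [271.54497354 274.62433862] [ 0.6307721  -0.23008311  0.052     ]
466 [244.51716738 165.50858369] [0.62951872 0.05229967 0.092     ]
472 [269.38771186 172.81355932] [ 0.61053395 -0.00454742  0.092     ]
476 [236.39705882 189.97268908] [0.57223972 0.07151402 0.092     ]
482 [261.50414938 197.42323651] [0.55328931 0.01468649 0.092     ]
[0.59139543 0.03348819 0.092     ]
```

```bash
cat >> h.py <<'E'
def go(x,y,z,yaw):
    from rig import arm
    from scipy.spatial.transform import Rotation as R
    o=arm.get_obs();r0=R.from_euler('xyz',o['ee_rot'])
    r1=R.from_euler('xyz',[np.pi,0,np.radians(yaw)])
    print((r0.inv()*r1).as_rotvec(degrees=True).round(1),(r0.inv().apply(np.array([x,y,z])-o['tool_pos'])*1000).round(1),'q',o['joint_positions'].round(2),o['time'],o['width'])
E
python3 -c "
from h import go;go(.5533,.0147,.13,-18.5);go(.5533,.0147,.2,-18.5)"
```

```text
[ -0.1   0.1 -56.7] [-396.8 -538.5  101.2] q [-1.44  0.05  0.1   1.62  0.    1.44] 0.1 0.08499083798613712
[ -0.1   0.1 -56.7] [-397.  -538.6   31.2] q [-1.44  0.05  0.1   1.62  0.    1.44] 0.1 0.08499083798613712
```

Emit:
arm_command --pt "0 0 -56.7 -397 -538 31 0" --pt "0 0 -56.7 -397 -538 31 0" --pt "0 0 -56.7 -397 -538 31 0" --pt "0 0 -56.7 -397 -538 31 0" --pt "0 0 -56.7 -397 -538 31 0" --pt "0 0 -56.7 -397 -538 31 0" --pt "0 0 -56.7 -397 -538 31 0" --pt "0 0 -56.7 -397 -538 31 0" --pt "0 0 -56.7 -397 -538 31 0" --pt "0 0 -56.7 -397 -538 31 0" --pt "0 0 -56.7 -397 -538 31 0" --pt "0 0 -56.7 -397 -538 101 0"

```text
time: 1.6
tool_pos: [0.5593, 0.0171, 0.1425]
ee_rot: [-3.136, -0.013, -0.318]
force: [1.2, -0.5, -0.3]
width: -0.0001
```

```bash
python3 -c "
from h import go;go(.5533,.0147,.11,-18.5)"
```

```text
[-0.3 -0.7  0.3] [-5.4  4.4 32.4] q [-0.09  0.12  0.    1.44  0.    1.8 ] 1.6 -0.00012266185411334226
```

Emit:
arm_command --pt "-0.3 -0.7 0.3 -5.4 4.4 25 0" --pt "-0.3 -0.7 0.3 -5.4 4.4 32 0" --pt "-0.3 -0.7 0.3 -5.4 4.4 50 0" --pt "-0.3 -0.7 0.3 -5.4 4.4 65 0" --pt "-0.3 -0.7 0.3 -5.4 4.4 78 0" --pt "-0.3 -0.7 0.3 -5.4 4.4 80 0"

```text
time: 2.35
tool_pos: [0.5532, 0.0147, 0.0614]
ee_rot: [-3.141, 0.001, -0.323]
force: [-0.9, 0.3, 1.1]
width: 0.0001
```

```bash
python3 -c "
from h import go;go(.5533,.0147,.052,-18.5)"
```

```text
[-0.   0.1 -0. ] [ 0.1 -0.   9.4] q [-0.09  0.15 -0.13  1.29  0.    1.8 ] 2.35 9.980279019138134e-05
```

Emit:
arm_command --pt "0 0 0 0 0 3 0" --pt "0 0 0 0 0 6 0" --pt "0 0 0 0 0 6 0"

```text
time: 2.72
tool_pos: [0.5541, 0.0145, 0.0581]
ee_rot: [-3.141, -0.001, -0.323]
force: [-2.4, 0.2, 8.5]
width: 0.0001
```

Cell D (near-right) holds a jar: the tip stopped at 0.058 with 8.5 N. Next is cell B.

```bash
python3 -c "
from h import go;go(.6105,-.0045,.11,-18.5);go(.5722,.0715,.11,-18.5)"
```

```text
[-0.  -0.1 -0. ] [ 59.6   0.1 -51.8] q [-0.09  0.15 -0.13  1.28  0.    1.8 ] 2.725 0.00012709614252464217
[-0.  -0.1 -0. ] [ -0.8 -59.8 -51.8] q [-0.09  0.15 -0.13  1.28  0.    1.8 ] 2.725 0.00012709614252464217
```

Emit:
arm_command --pt "0 0 0 0 0 -30 0" --pt "0 0 0 0 0 -54 0" --pt "0 0 0 0 0 -54 0" --pt "0 0 0 30 0 -54 0" --pt "0 0 0 60 0 -54 0" --pt "0 0 0 60 0 -54 0" --pt "0 0 0 60 0 -52 0" --pt "0 0 0 60 0 -40 0" --pt "0 0 0 60 0 -25 0" --pt "0 0 0 60 0 -10 0" --pt "0 0 0 60 0 -4 0" --pt "0 0 0 60 0 -4 0"

```text
time: 4.22
tool_pos: [0.61, -0.0043, 0.0609]
ee_rot: [-3.141, 0.001, -0.323]
force: [-0.0, -0.2, -0.9]
width: 0.0002
```

Emit:
arm_command --pt "0 0 0 0 0 3 0" --pt "0 0 0 0 0 6 0" --pt "0 0 0 0 0 6 0"

```text
time: 4.6
tool_pos: [0.6101, -0.0043, 0.0548]
ee_rot: [-3.141, 0.001, -0.323]
force: [1.1, -0.9, -0.0]
width: 0.0
```

Emit:
arm_command --pt "0 0 0 0 0 4 0" --pt "0 0 0 0 0 4 0"

```text
time: 4.85
tool_pos: [0.6098, -0.0043, 0.0504]
ee_rot: [-3.141, 0.002, -0.323]
force: [-0.1, -0.2, -1.0]
width: 0.0
```

```bash
python3 -c "
from h import go;go(.6295,.0523,.11,-18.5)"
```

```text
[-0.   0.1 -0. ] [  0.6 -59.9 -59.6] q [-0.12  0.3   0.03  1.3   0.    1.78] 4.85 3.328909316365603e-05
```

Cell B (far-right) is empty: I reached 41 mm deep with no force. Next is A.

Emit:
arm_command --pt "0 0 0 0 0 -35 0" --pt "0 0 0 0 0 -60 0" --pt "0 0 0 0 0 -60 0" --pt "0 0 0 0.5 -30 -60 0" --pt "0 0 0 0.5 -60 -60 0" --pt "0 0 0 0.5 -60 -60 0" --pt "0 0 0 0.5 -60 -55 0" --pt "0 0 0 0.5 -60 -40 0" --pt "0 0 0 0.5 -60 -25 0" --pt "0 0 0 0.5 -60 -14 0" --pt "0 0 0 0.5 -60 11 0" --pt "0 0 0 0.5 -60 11 0"

```text
time: 6.35
tool_pos: [0.6313, 0.052, 0.0472]
ee_rot: [-3.14, -0.006, -0.324]
force: [-10.0, 0.4, 25.5]
width: -0.0
```

I typed +11 instead of -11, so that went about 20 mm deeper than planned. I'm checking the state before going on.

```bash
python3 -c "
from rig import arm
import cv2
o=arm.get_obs();print(o['force'],o['tool_pos'],o['joint_velocities'].round(3),o['ee_rot'])
for n in ('scene','wrist'):cv2.imwrite(f'pics/{n}1.png',cv2.cvtColor(arm.camera(n),cv2.COLOR_RGB2BGR))
o=arm.get_obs();print(o['force'],o['tool_pos'],o['joint_velocities'].round(3))
"
```

```text
[-10.00783536   0.39105451  25.53522169] [0.63133096 0.05202517 0.04716012] [-0.    -0.001 -0.     0.     0.     0.001] [-3.1403126  -0.00556099 -0.32358731]
[-10.23028983  -0.32066658  25.58030601] [0.63137002 0.05198458 0.04719759] [-0.    -0.001 -0.002  0.001  0.002 -0.001]
```

View pics/scene1.png

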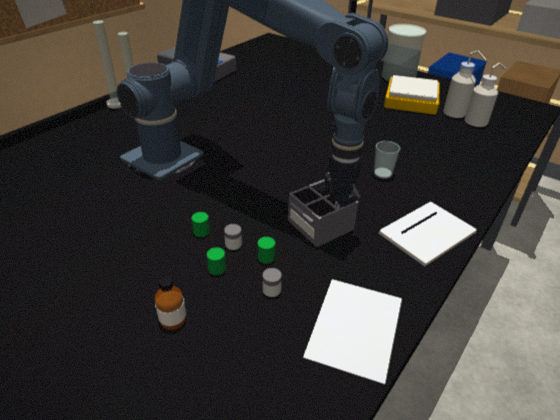

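View pics/wrist1.png

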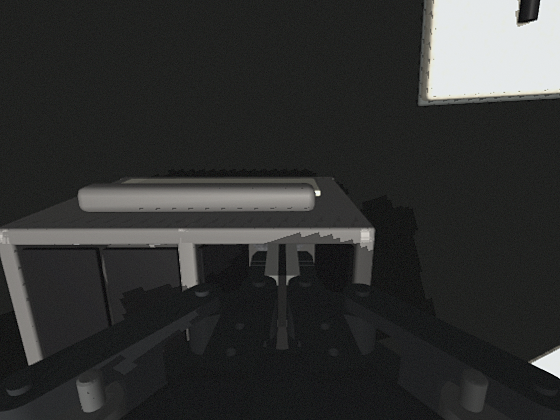

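Emit:
arm_command --pt "0 0 0 0 0 -6 0" --pt "0 0 0 0 0 -6 0"

```text
time: 6.7
tool_pos: [0.632, 0.0518, 0.0538]
ee_rot: [-3.14, -0.007, -0.324]
force: [-0.1, 0.9, -0.0]
width: -0.0004
```

Zero force at z = 0.0538, which is below the jar-top height, so A looks empty. The contact at 0.047 was probably the finger knuckles on the rim. A quick feel in C will settle it.

```bash
python3 -c "
from h import go;go(.5722,.0715,.11,-18.5)"
```

```text
[-0.1 -0.4 -0.1] [-62.5   0.2 -56.7] q [-0.02  0.35  0.1   1.31 -0.    1.87] 6.7 -0.0003975849159672595
```

Emit:
arm_command --pt "0 0 0 0 0 -30 0" --pt "0 -0.4 0 0 0 -57 0" --pt "0 -0.4 0 0 0 -57 0" --pt "0 -0.4 0 -30 0 -57 0" --pt "0 -0.4 0 -62 0 -57 0" --pt "0 -0.4 0 -62.5 0 -57 0" --pt "0 -0.4 0 -62.5 0 -50 0" --pt "0 -0.4 0 -62.5 0 -35 0" --pt "0 -0.4 0 -62.5 0 -20 0" --pt "0 -0.4 0 -62.5 0 -8 0" --pt "0 -0.4 0 -62.5 0 -7 0"

```text
time: 8.07
tool_pos: [0.5719, 0.0715, 0.0587]
ee_rot: [-3.141, 0.002, -0.324]
force: [-0.6, -0.3, -0.3]
width: -0.0003
```

Emit:
arm_command --pt "0 0 0 0 0 3 0" --pt "0 0 0 0 0 6 0" --pt "0 0 0 0 0 6 0"

```text
time: 8.45
tool_pos: [0.5733, 0.0715, 0.0582]
ee_rot: [-3.139, -0.003, -0.324]
force: [-5.9, 0.1, 17.9]
width: 0.0
```

C holds a jar, with contact at 0.058 and 18 N. So A (0.6295, 0.0523) and B (0.6105, -0.0045) are empty. Next I'll fetch jar 1.

```bash
python3 -c "
from h import go;go(.461,-.1695,.11,-32);go(.461,-.1695,.032,-32)"
```

```text
[-0.1 -0.1 13.4] [-29.6 264.1 -52.4] q [ 0.01  0.21 -0.07  1.29  0.    1.9 ] 8.45 4.962457362953999e-05
[-0.1 -0.1 13.4] [-29.8 264.3  25.6] q [ 0.01  0.21 -0.07  1.29  0.    1.9 ] 8.45 4.962457362953999e-05
```

Emit:
arm_command --pt "0 0 0 0 0 -40 0" --pt "0 0 0 0 0 -75 0.5" --pt "0 0 5 -8 60 -80 1" --pt "0 0 10 -15 120 -80 1" --pt "0 0 13.4 -24 180 -80 1" --pt "0 0 13.4 -30 240 -60 1" --pt "0 0 13.4 -30 264 -52 1" --pt "0 0 13.4 -30 264 -52 1" --pt "0 0 13.4 -30 264 -52 1"

```text
time: 9.57
tool_pos: [0.4611, -0.1687, 0.11]
ee_rot: [-3.138, -0.003, -0.557]
force: [0.1, 0.9, -0.0]
width: 0.0855
```

```bash
python3 -c "
from h import go;go(.461,-.1695,.032,-32)
from rig import arm
import cv2
cv2.imwrite('pics/wrist2.png',cv2.cvtColor(arm.camera('wrist'),cv2.COLOR_RGB2BGR))"
```

```text
[-0.2 -0.1  0.1] [ 0.1  1.  78. ] q [-0.49 -0.04 -0.23  1.38  0.    1.64] 9.575 0.08550663048919592
```

View pics/wrist2.png

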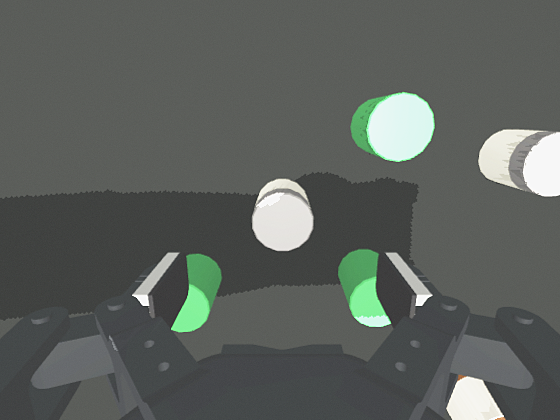

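Grey-capped jar is centred between the jaws at (282,215), with the greens clear to the sides. Descending and gripping.

Emit:
arm_command --pt "0 0 0 0 1 40 1" --pt "0 0 0 0 1 70 1" --pt "0 0 0 0 1 78 1" --pt "0 0 0 0 1 78 1" --pt "0 0 0 0 1 78 0" --pt "0 0 0 0 1 78 0" --pt "0 0 0 0 1 78 0" --pt "0 0 0 0 1 78 0" --pt "0 0 0 0 1 78 0" --pt "0 0 0 0 1 78 0"

```text
time: 10.88
tool_pos: [0.4625, -0.17, 0.0338]
ee_rot: [-3.138, -0.006, -0.557]
force: [0.5, -0.2, 5.7]
width: 0.0394
```

```bash
python3 -c "
from h import go;go(.6105,-.0045,.13,-18.5);go(.6105,-.0045,.09,-18.5)"
```

```text
[ -0.2  -0.4 -13.4] [  38.8 -219.1  -95.2] q [-0.49  0.01 -0.34  1.22  0.    1.64] 10.875 0.03935791241764081
[ -0.2  -0.4 -13.4] [  38.6 -218.9  -55.2] q [-0.49  0.01 -0.34  1.22  0.    1.64] 10.875 0.03935791241764081
```

Emit:
arm_command --pt "0 0 0 0 0 -50 0" --pt "0 0 0 0 0 -100 0" --pt "0 0 0 0 0 -125 0" --pt "0 0 0 0 0 -125 0"

```text
time: 11.38
tool_pos: [0.4629, -0.1708, 0.161]
ee_rot: [-3.138, -0.011, -0.557]
force: [-0.1, -0.2, -0.5]
width: 0.0394
```

```bash
python3 -c "
from h import go;go(.6105,-.0045,.16,-18.5);go(.6105,-.0045,.13,-18.5)
from rig import arm
import cv2
a=arm.camera('scene')[120:320,140:400];cv2.imwrite('pics/sc3.png',cv2.cvtColor(cv2.resize(a,None,fx=3,fy=3),cv2.COLOR_RGB2BGR))
cv2.imwrite('pics/wrist3.png',cv2.cvtColor(arm.camera('wrist'),cv2.COLOR_RGB2BGR))"
```

```text
[ -0.1  -0.6 -13.4] [  37.4 -219.1    2.2] q [-0.49 -0.05 -0.14  1.47  0.    1.64] 11.375 0.039419767078394896
[ -0.1  -0.6 -13.4] [  37.1 -219.    32.2] q [-0.49 -0.05 -0.14  1.47  0.    1.64] 11.375 0.039419767078394896
```

View pics/wrist3.png

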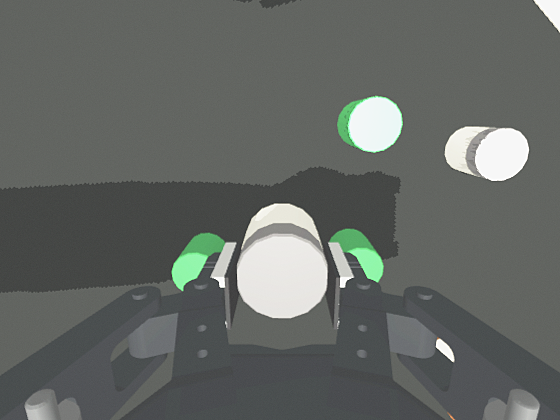

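View pics/sc3.png

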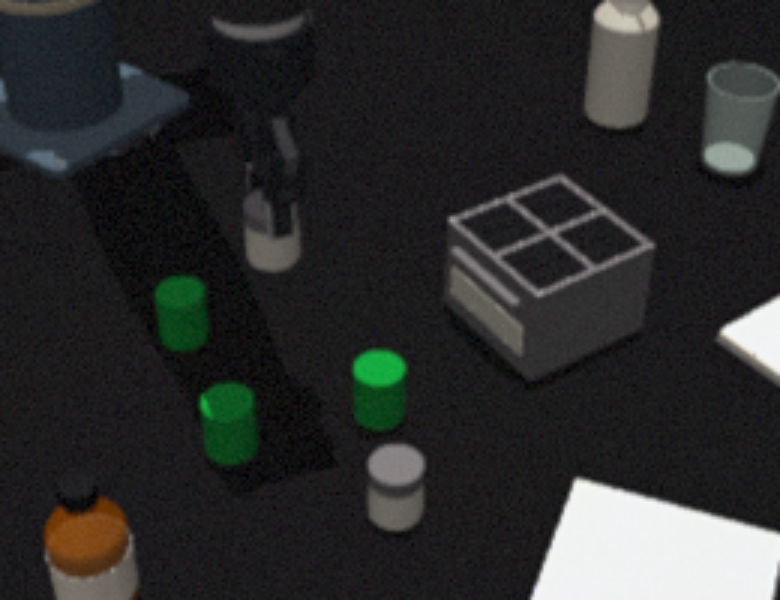

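Jar is held upright at wrist pixel (282,270). Carrying it over B at z 0.16, then down.

Emit:
arm_command --pt "0 0 0 8 -40 2 0" --pt "0 0 -7 18 -90 2 0" --pt "0 -0.3 -13.4 26 -140 2 0" --pt "0 -0.6 -13.4 34 -185 2 0" --pt "0 -0.6 -13.4 37.4 -219 2 0" --pt "0 -0.6 -13.4 37.4 -219 2 0" --pt "0 -0.6 -13.4 37.4 -219 2 0" --pt "0 -0.6 -13.4 37.4 -219 12 0"

```text
time: 12.48
tool_pos: [0.6083, -0.0045, 0.1462]
ee_rot: [-3.138, 0.005, -0.324]
force: [0.3, -0.4, -0.9]
width: 0.0393
```

```bash
python3 -c "
from h import go;go(.6105,-.0045,.09,-18.5)"
```

```text
[-0.2  0.3 -0.1] [ 2.4 -0.6 56.2] q [-0.12  0.27  0.18  1.48  0.    1.78] 12.475 0.0392739311276738
```

Emit:
arm_command --pt "0 0.3 0 2.4 -0.6 5 0" --pt "0 0.3 0 2.4 -0.6 15 0" --pt "0 0.3 0 2.4 -0.6 25 0" --pt "0 0.3 0 2.4 -0.6 35 0" --pt "0 0.3 0 2.4 -0.6 45 0" --pt "0 0.3 0 2.4 -0.6 52 0" --pt "0 0.3 0 2.4 -0.6 52 0"

```text
time: 13.35
tool_pos: [0.6094, -0.0042, 0.0923]
ee_rot: [-3.139, 0.003, -0.324]
force: [0.4, 0.9, -2.3]
width: 0.0396
```

```bash
python3 -c "
from h import go;go(.6105,-.0045,.09,-18.5)
from rig import arm
import cv2
cv2.imwrite('pics/wrist4.png',cv2.cvtColor(arm.camera('wrist'),cv2.COLOR_RGB2BGR))"
```

```text
[-0.2  0.2 -0.1] [ 1.1 -0.1  2.3] q [-0.12  0.28  0.09  1.38  0.    1.78] 13.35 0.03964688483784863
```

View pics/wrist4.png

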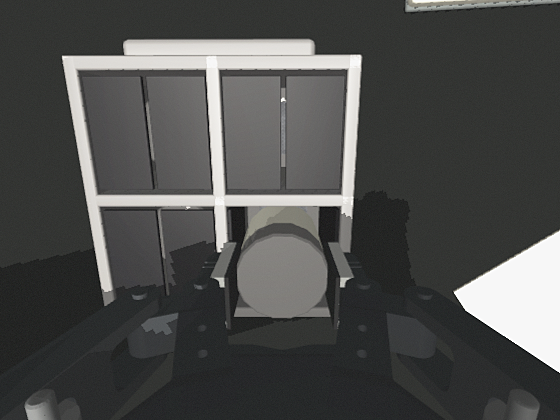

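Jar is part-way in cell B, held by the flaps. Releasing, rising and closing.

Emit:
arm_command --pt "0 0 0 0 0 0 0.8" --pt "0 0 0 0 0 0 0.8" --pt "0 0 0 0 0 0 0.8" --pt "0 0 0 0 0 -20 0.8" --pt "0 0 0 1 0 -50 0.8" --pt "0 0 0 1 0 -50 0" --pt "0 0 0 1 0 -50 0" --pt "0 0 0 1 0 -50 0" --pt "0 0 0 1 0 -50 0" --pt "0 0 0 1 0 -50 0"

```text
time: 14.65
tool_pos: [0.6103, -0.0048, 0.142]
ee_rot: [-3.139, 0.003, -0.324]
force: [-0.2, -0.2, 0.1]
width: -0.0001
```

```bash
python3 -c "
from h import go;go(.6105,-.0045,.09,-18.5)
from rig import arm
import cv2
cv2.imwrite('pics/wrist5.png',cv2.cvtColor(arm.camera('wrist'),cv2.COLOR_RGB2BGR))"
```

```text
[-0.2  0.2 -0.1] [ 0.3 -0.2 52. ] q [-0.12  0.27  0.17  1.47  0.    1.78] 14.65 -0.00011670325048706038
```

View pics/wrist5.png

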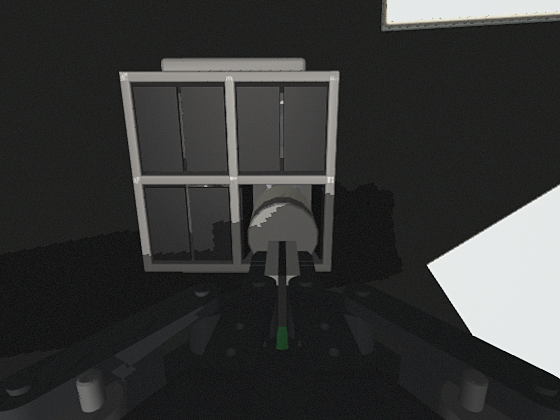

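The jar stands proud at (283,230). Pressing it down.

Emit:
arm_command --pt "0 0 0 0 0 20 0" --pt "0 0 0 0 0 30 0" --pt "0 0 0 0 0 36 0" --pt "0 0 0 0 0 42 0" --pt "0 0 0 0 0 48 0" --pt "0 0 0 0 0 54 0" --pt "0 0 0 0 0 60 0" --pt "0 0 0 0 0 66 0" --pt "0 0 0 0 0 72 0" --pt "0 0 0 0 0 78 0" --pt "0 0 0 0 0 82 0" --pt "0 0 0 0 0 82 0"

```text
time: 16.2
tool_pos: [0.61, -0.0044, 0.0598]
ee_rot: [-3.139, 0.004, -0.324]
force: [-0.1, -1.0, -0.3]
width: -0.0001
```

Emit:
arm_command --pt "0 0 0 0 0 3 0" --pt "0 0 0 0 0 6 0" --pt "0 0 0 0 0 6 0"

```text
time: 16.58
tool_pos: [0.611, -0.0046, 0.0581]
ee_rot: [-3.139, 0.0, -0.324]
force: [-5.1, 0.9, 14.2]
width: 0.0
```

```bash
python3 -c "
from h import go;go(.6308,-.23,.12,-18.5)"
```

```text
[-0.2  0.  -0.1] [ 90.5 207.2 -62.5] q [-0.12  0.3   0.04  1.31  0.    1.78] 16.575 1.9027645644139863e-05
```

Firm contact at 0.0581, the same as the stored jars, so jar 1 is home. Now jar 2.

Emit:
arm_command --pt "0 0 0 0 0 -40 0" --pt "0 0 0 0 0 -80 0" --pt "0 0 0 20 45 -90 0.5" --pt "0 0 0 40 95 -90 1" --pt "0 0 0 65 145 -85 1" --pt "0 0 0 85 190 -75 1" --pt "0 0 0 90.5 207 -62 1" --pt "0 0 0 90.5 207 -62 1" --pt "0 0 0 90.5 207 -62 1"

```text
time: 17.7
tool_pos: [0.6309, -0.2281, 0.1196]
ee_rot: [-3.138, 0.001, -0.323]
force: [-0.1, 0.5, 0.3]
width: 0.0854
```

```bash
python3 -c "
from h import go;go(.6308,-.23,.032,-18.5)
from rig import arm
import cv2
cv2.imwrite('pics/wrist6.png',cv2.cvtColor(arm.camera('wrist'),cv2.COLOR_RGB2BGR))
a=arm.camera('top')[130:250,190:410];cv2.imwrite('pics/top6.png',cv2.cvtColor(cv2.resize(a,None,fx=3,fy=3),cv2.COLOR_RGB2BGR))"
```

```text
[-0.2  0.   0. ] [ 0.6  2.1 87.6] q [-0.45  0.44  0.34  1.47  0.    1.44] 17.7 0.0853753245708923
```

View pics/wrist6.png

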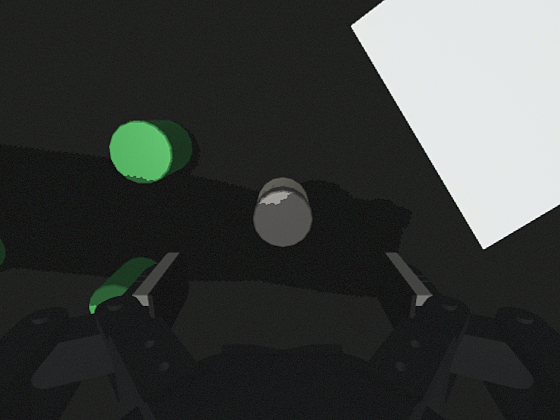

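View pics/top6.png

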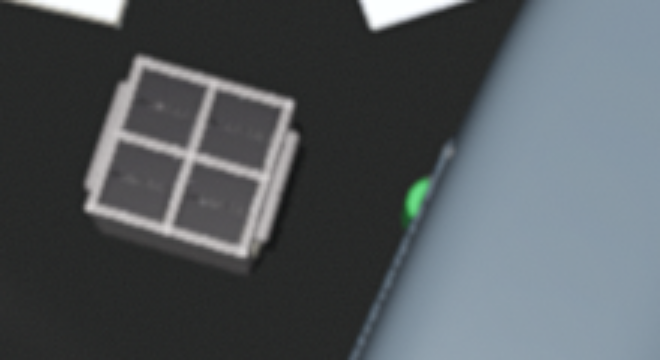

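Jar 2 is centred at (282,213), and the top view shows the flaps closed over all four cells. Descending and gripping.

Emit:
arm_command --pt "0 0 0 0.5 2 40 1" --pt "0 0 0 0.5 2 75 1" --pt "0 0 0 0.5 2 87 1" --pt "0 0 0 0.5 2 87 1" --pt "0 0 0 0.5 2 87 0" --pt "0 0 0 0.5 2 87 0" --pt "0 0 0 0.5 2 87 0" --pt "0 0 0 0.5 2 87 0" --pt "0 0 0 0.5 2 87 0" --pt "0 0 0 0.5 2 87 0"

```text
time: 19.05
tool_pos: [0.6328, -0.2306, 0.0357]
ee_rot: [-3.139, -0.005, -0.322]
force: [0.1, 0.7, 6.6]
width: 0.0393
```

Emit:
arm_command --pt "0 0 0 0 0 -50 0" --pt "0 0 0 0 0 -100 0" --pt "0 0 0 0 0 -127 0" --pt "0 0 0 0 0 -127 0"

```text
time: 19.55
tool_pos: [0.6337, -0.2317, 0.166]
ee_rot: [-3.139, -0.011, -0.322]
force: [-0.2, -0.1, -1.7]
width: 0.039
```

```bash
python3 -c "
from h import go;go(.6295,.0523,.16,-18.5)
from rig import arm
import cv2
cv2.imwrite('pics/wrist7.png',cv2.cvtColor(arm.camera('wrist'),cv2.COLOR_RGB2BGR))"
```

```text
[-0.1 -0.6  0. ] [ -93.9 -268.     5.6] q [-0.45  0.43  0.42  1.55  0.    1.44] 19.55 0.03903473104336873
```

View pics/wrist7.png

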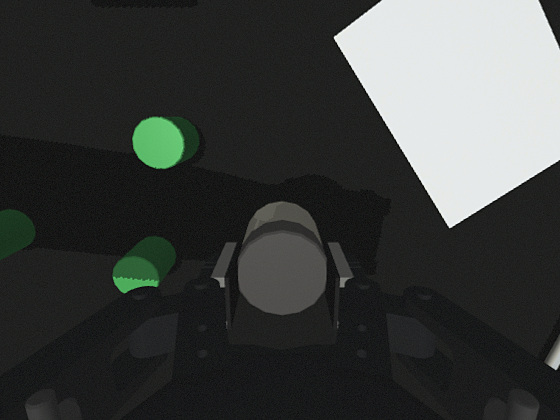

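Jar 2 is held upright at (282,272). Carrying it over A.

Emit:
arm_command --pt "0 0 0 -15 -45 4 0" --pt "0 -0.3 0 -33 -95 4 0" --pt "0 -0.6 0 -52 -150 4 0" --pt "0 -0.6 0 -72 -205 4 0" --pt "0 -0.6 0 -86 -245 4 0" --pt "0 -0.6 0 -94 -268 4 0" --pt "0 -0.6 0 -94 -268 5 0" --pt "0 -0.6 0 -94 -268 5 0" --pt "0 -0.6 0 -94 -268 15 0"

```text
time: 20.72
tool_pos: [0.6288, 0.0515, 0.1481]
ee_rot: [-3.139, 0.003, -0.324]
force: [-0.2, -0.1, -1.5]
width: 0.0389
```

```bash
python3 -c "
from h import go;go(.6295,.0523,.09,-18.5)"
```

```text
[-0.2  0.2 -0.1] [ 0.6 -0.8 58.1] q [-0.03  0.32  0.25  1.5   0.    1.87] 20.725 0.03891487992144789
```

Emit:
arm_command --pt "0 0.2 0 1 -0.8 5 0" --pt "0 0.2 0 1 -0.8 15 0" --pt "0 0.2 0 1 -0.8 25 0" --pt "0 0.2 0 1 -0.8 35 0" --pt "0 0.2 0 1 -0.8 45 0" --pt "0 0.2 0 1 -0.8 54 0" --pt "0 0.2 0 1 -0.8 54 0"

```text
time: 21.6
tool_pos: [0.6286, 0.0523, 0.0919]
ee_rot: [-3.14, 0.003, -0.324]
force: [0.6, -0.4, -2.5]
width: 0.0388
```

```bash
python3 -c "
from h import go;go(.6295,.0523,.09,-18.5)
from rig import arm
import cv2
cv2.imwrite('pics/wrist8.png',cv2.cvtColor(arm.camera('wrist'),cv2.COLOR_RGB2BGR))"
```

```text
[-0.1  0.2 -0. ] [ 0.9 -0.3  1.9] q [-0.02  0.34  0.15  1.39  0.    1.87] 21.6 0.03882015094338791
```

View pics/wrist8.png

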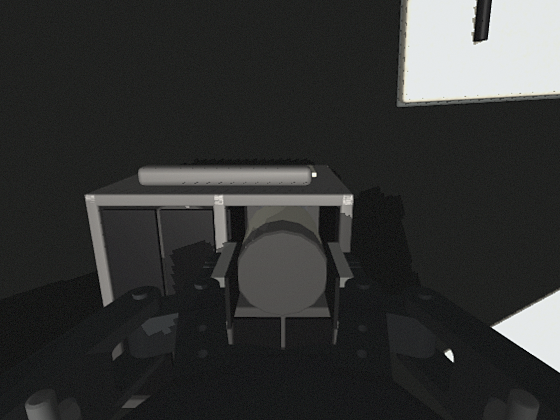

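Jar 2 is part-way into A at (282,265). Releasing, rising and closing.

Emit:
arm_command --pt "0 0 0 0 0 0 0.8" --pt "0 0 0 0 0 0 0.8" --pt "0 0 0 0 0 0 0.8" --pt "0 0 0 0 0 -20 0.8" --pt "0 0 0 1 0 -50 0.8" --pt "0 0 0 1 0 -50 0" --pt "0 0 0 1 0 -50 0" --pt "0 0 0 1 0 -50 0" --pt "0 0 0 1 0 -50 0" --pt "0 0 0 1 0 -50 0"

```text
time: 22.9
tool_pos: [0.6295, 0.0519, 0.1417]
ee_rot: [-3.14, 0.003, -0.324]
force: [0.1, -0.2, 0.0]
width: 0.0001
```

Emit:
arm_command --pt "0 0 0 0 0 20 0" --pt "0 0 0 0 0 30 0" --pt "0 0 0 0 0 36 0" --pt "0 0 0 0 0 42 0" --pt "0 0 0 0 0 48 0" --pt "0 0 0 0 0 54 0" --pt "0 0 0 0 0 60 0" --pt "0 0 0 0 0 66 0" --pt "0 0 0 0 0 72 0" --pt "0 0 0 0 0 78 0" --pt "0 0 0 0 0 82 0" --pt "0 0 0 0 0 82 0"

```text
time: 24.4
tool_pos: [0.629, 0.0521, 0.0592]
ee_rot: [-3.14, 0.004, -0.324]
force: [0.3, 0.3, -0.8]
width: -0.0002
```

Emit:
arm_command --pt "0 0 0 0 0 3 0" --pt "0 0 0 0 0 6 0" --pt "0 0 0 0 0 6 0"

```text
time: 24.78
tool_pos: [0.6302, 0.0519, 0.0581]
ee_rot: [-3.14, -0.0, -0.324]
force: [-6.4, -0.5, 14.0]
width: -0.0
```

Jar 2 is home, with contact at 0.0581. Retreating to check.

Emit:
arm_command --pt "0 0 0 0 0 -45 0" --pt "0 0 0 0 0 -95 0" --pt "0 0 0 0 0 -140 0" --pt "0 0 0 -50 0 -160 0" --pt "0 0 0 -100 0 -160 0" --pt "0 0 0 -150 0 -160 0" --pt "0 0 0 -200 0 -160 0" --pt "0 0 0 -250 0 -160 0" --pt "0 0 0 -250 0 -160 0" --pt "0 0 0 -250 0 -160 0"

```text
time: 26.02
tool_pos: [0.3936, 0.1312, 0.2185]
ee_rot: [-3.139, -0.002, -0.323]
force: [-0.1, 0.1, 0.4]
width: -0.0001
```

```bash
python3 -c "
from rig import arm
import cv2
for n in('top','scene'):cv2.imwrite(f'pics/{n}9.png',cv2.cvtColor(arm.camera(n),cv2.COLOR_RGB2BGR))
a=cv2.imread('pics/top9.png')[130:240,190:330];cv2.imwrite('pics/top9c.png',cv2.resize(a,None,fx=5,fy=5,interpolation=2))
a=cv2.imread('pics/scene9.png')[60:330,140:420];cv2.imwrite('pics/scene9c.png',cv2.resize(a,None,fx=2.2,fy=2.2,interpolation=2))
"
```

```text
(no output)
```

View pics/top9c.png

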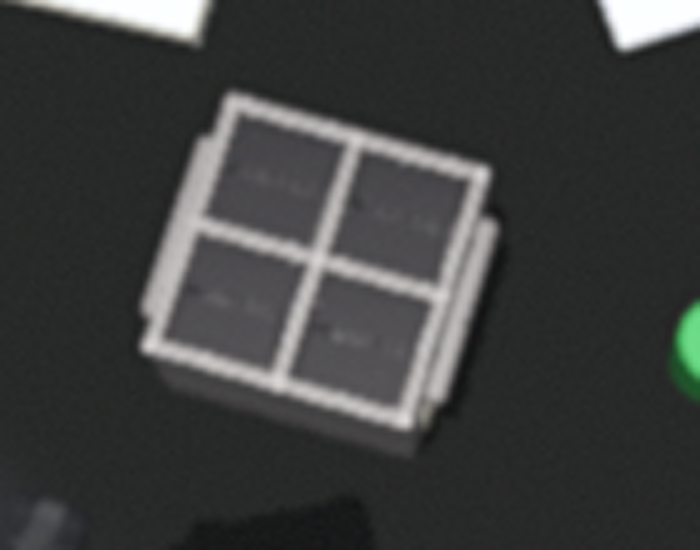

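View pics/scene9c.png

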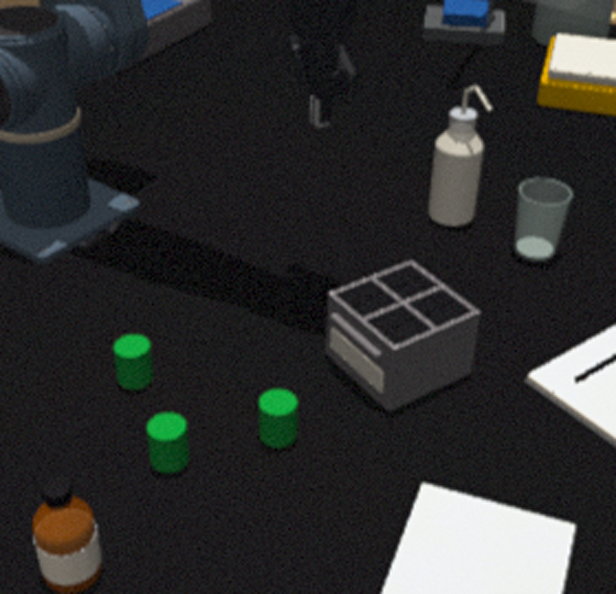

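View pics/top9.png

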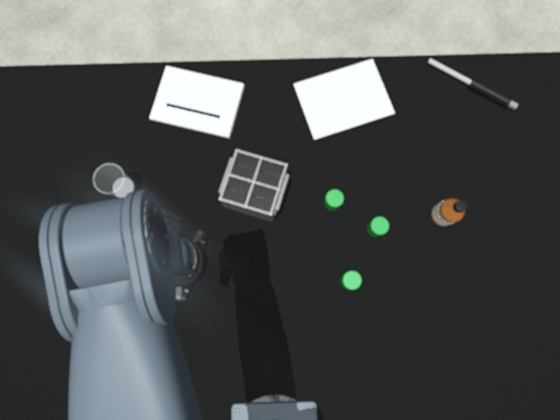

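The flaps are closed over all four cells, the bench jars are gone, and the bottles, beaker and green jars stand where they were. The arm is clear, so I'm handing in.

```bash
python3 -c "
from rig import arm
print(arm.get_obs()['force']);print(arm.sign_off())"
```

```text
[-0.09377453 -1.33375432 -0.21742266]
the job is handed in; nothing more can be done
None
```

Both jars are in the crate's two empty cells and pressed down to the floor, and I handed the job in at about 26 s; no verdict is reported.

- **Finding the cells:** The two near cells hold jars; the probe met them at z ≈ 0.058. The two far cells are empty; the probe went 38–41 mm deep with no force.
- **Placing the jars:** I put one jar into each far cell through the flaps and pressed each with the closed gripper. Both caps stopped at z = 0.0581 with about 14 N, the same height as the jars already stored.
- **Last pictures:** They show all four pairs of flaps closed, and the bottles, beaker and green jars apparently undisturbed. I judged this by eye and did not measure positions. In the last top view the arm hid the wash bottle, so I checked it in the scene view only. The gripper was clear of everything.
- **One slip:** A sign error in one row sent a probe about 20 mm deeper than planned in the far-left cell. It met about 25 N at 45 mm depth, probably the finger knuckles on the rim, though I didn't confirm that. I backed off, and at 38 mm depth there was no force.

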